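# Move the pinch-tab cover to the biscuit box

## Robot

A 6-joint arm with a two-finger parallel gripper is mounted at the origin on the work surface. World frame = base frame: x ahead of the robot, y to its left, z up, the work surface at z = 0. Lengths are in m, angles in rad, forces in N, time in s.
With the tool pointing down it reaches from about 0.375 to 0.975 m from the base axis. Payload 3.8 kg.
Tool frame: the origin (TCP) lies between the finger pads; the fingertips stand 22 mm ahead of it and the grasp point (between the pads) lies 3 mm ahead of it (bot.finger_overhang is the distance from the TCP to the fingertips, in m); x points along the fingers, y is the direction in which the jaws open and shut, and the axes are right-handed (so a half turn about x gives the same grasp; the last joint's range is limited). The gripper opens to 85 mm and grips with 20 to 120 N. Pads are 22 mm wide; open, the fingers measure 114 mm over their backs; the gripper's body (76 mm by 85 mm) begins 54 mm behind the grasp point. The pads swing forward as they close: fully open they stand 13 mm farther back than shut.
Start: joints at [1.201, 0.264, 1.604, -0, 1.274, -0.037], TCP at [0.221, 0.638, 0.253] pointing down, gripper open.
Joint ranges: [-2.63, 2.63], [-0.94, 2.18], [0.31, 2.57], [-1.31, 4.45], [0, 2.66], [-2.55, 2.55]. Speed limits (rad/s): [2.57, 2.57, 3.14, 3.14, 3.14, 3.14].

## Interface

Orientations are given as a rotation vector (axis times angle).
In Python, from workcell import bot gives the robot as it stands. The module is installed in compiled form; this text tells all that it offers.
- The arm moves only by the tool arm_command, never from a script. Its argument "series" is a list that holds one entry, the list of rows, each a list of 7 numbers: the turn, a rotation vector about the tool's x, y, z in rad, then the shift along the tool's x, y, z in cm, then the opening, from 0 (shut) to 1 (fully open). In form: [[[rx, ry, rz, x, y, z, grip], ...]]. A call has 1 to 10 rows; each row shifts and turns the pose as measured when the row begins, along the tool's axes as they then stand; what a row does not reach is not made up. A row lasts 1/10 s, in which the tool goes at most 50 mm and 8.59 degrees, less where a joint would pass 70% of its speed; a pose out of reach is approached as far as the arm can. A call is refused whole if a number of a shift passes 5 or a number of a turn 0.15, either way. A call with a gripper value outside its range is refused whole. The fingers move at their own pace and stop on an object; "newtons" is the grip in N (left out, the last holds). Time passes only in rows, so rows that do not move let the fingers close. It gives the time, the measured TCP pose, the force and the opening at its end, in the units of the state.
- bot.read_state(): the state, without advancing time (a new reading comes with each control period).
- bot.read_camera(name): name is "side" or "top"; returns (picture, depth): 480x640x3 uint8, blue, green, red; 480x640 float32, m along the optical axis (not along the pixel's ray), 0 where there is no reading.
- bot.camera_info(name): a dict with "K" (3x3 intrinsics, pixels), "extrinsics" (4x4, takes a point from camera to world coordinates). Camera axes: x right, y down, z forward; pixel columns grow to the right and rows downward; lengths in m; the calibration is good to about 2 mm. A picture is of the moment at which its call begins. camera_info takes no time and is no camera call.
- bot.finish_job(): hands the job in, once; it reports no verdict.
The state is a dict: "time": time; "q": joint angles; "joint_vel": joint speeds; "joint_torque": joint torques, N m; "tool_pos": TCP position; "tcp_rot": TCP orientation; "wrist_force": force on the tool from outside, world axes, zero at the start; "torque": the same for the moment, N m; "width": opening from 0.0 (shut) to 1.0 (fully open).
Only numpy, scipy, OpenCV 4.12 (cv2) and the standard library are available. Lean on these libraries where they do the work, as an engineer would, in place of code of your own. Each camera call takes 0.05 s, during which the arm holds its last target.

## Task

The snap cover is on the empty teal box but belongs on the box with the biscuits. Squeeze its two orange side tabs together gently and lift it off without picking up the box, then, tabs still held in, fit it on the biscuit box, press it gently down by feel against its springy seal and let the tabs spring out so that it is latched. Leave both boxes standing about where they are, and the other crockery undisturbed.

Things in the scene. Friction and masses are not known exactly. Their poses are not given: they have to be found in the camera images.
- cover: Wooden snap cover, plate 110 x 84 x 5 mm, 180 g in all. Origin: centre of the plate's underside; x along the long side, z up. On top a fixed block 46 x 30 mm (x, y), 20 mm high, between two upright orange spring tabs facing +y and -y. Latched, its origin lies 2.5 mm above the top of the box's rim, near centred; not latched, the seal lifts it about 4 mm more. Fits either way round.
- peg_ends (a point): Point in the cover's middle, 10 mm below its origin, level with the ends of four white locating pegs under the plate, at x +-42.5, y +-25.5 mm in the cover's frame. Pegs are 12 mm across, the last 4 mm tapered to 5 mm. They enter the box's opening with 2.5 mm play along x and 1.5 mm along y, each way.
- seal_foot (a point): Centre of the underside of the springy grey seal (a strip under each long edge of the cover). Its foot is 2.5 mm below the plate when latched, 6.5 mm when free. It meets the rim with the cover about 4 mm above latched height. Pushing the cover to its stop, 2.5 mm below latched height, takes about 8.5 N; press to near the stop (10 to 14 N) while letting the tabs out, so the hooks go under the lip. Over 22 N between cover and box does damage.
- hook_left (a point): Outer tip of the hook under the left tab, at its top face, 7.5 mm below the cover's origin, y = +36.5 mm when free; the hook is 22 mm wide, 4 mm thick and moves with the tab; the right one mirrors it. Free hooks sit 3.5 mm under the box's lip. They are square and do not ride over the lip: keep the tabs squeezed in while lowering the cover on a box.
- tab_left: Orange ribbed rubber-faced tab on the cover's +y side, 26 mm wide, 26 mm high, 7 to 33 mm above the cover's origin. Origin: centre of its outer face (free: y +29, z +20 mm in the cover's frame). Slides inward 7 mm on a spring: 3 N at rest, 9 N at 5 mm, 11 N at the stop. Hook clears the lip by 5 mm. 58 mm over both tabs free, 44 mm pressed. 20 to 35 N of grip carries the cover; over 60 N breaks a tab.
- tab_right: The same press tab on the cover's -y side, mirrored: outer face at y = -29 mm when free, slides towards +y.
- box_empty: Teal stoneware box, 110 x 84 mm, 70 mm high, 0.6 to 0.95 kg, loose on the counter, empty; carries the cover at the start. Origin: centre of its underside, x along the long side, z up. Walls 4 mm, topped by a push-in tan collar, the rim, set here with its top at 70 mm. It is 5 mm thick and overhangs inside both long sides by 5 mm as a lip; opening 102 x 66 mm.
- box_biscuits: The same teal box, open, with two rows of upright round biscuits inside, reaching 44 mm above its underside. Same frame, mass, collar and opening, but its collar is pushed in to a depth that differs each time, with no reading of it: rim top 62 to 78 mm above the underside; feel for it. The collar holds firm under load. The cover must go on this one.
- bowl: Teal bowl, 150 mm across, 62 mm high; stands by. Origin: centre of its underside.
- mug: Teal mug, 82 mm across, 95 mm high, handle at its +y; stands by. Origin: centre of its underside.
- ramekin: Small teal ramekin, 68 mm across, 42 mm high, standing between the two boxes; stands by. Origin: centre of its underside.
- plates: Stack of three teal plates with corrugated card between them, 148 mm across, 59 mm high; stands by. Origin: centre of its underside.
- spice_jar: Closed spice jar, 48 mm across, 85 mm high; stands by. Origin: centre of its underside.
- pepper_mill: Dark wooden pepper mill, 52 mm across, 140 mm high; stands by. Origin: centre of its underside.
Things that resemble listed ones, but are neither listed nor needed, are in the scene too. What is shaped like the box_empty but blue is not meant. There is more than one size of the cover; the one meant has the size given above.

How it is judged:
On the way, in this order (a step that is already met when the one before it is completed fails the run):
1. both tabs are pressed in by the fingers while the cover is still on the empty box (y of tab_left in the frame of cover below 0.0255 m and y of tab_right in the frame of cover above -0.0255 m and contact force between the fingers and tab_left above 1 N and contact force between the fingers and tab_right above 1 N and distance between cover and box_empty below 0.085 m), for 0.1 s.
2. the cover is lifted clear of the empty box, which stays on the counter (distance between cover and box_empty above 0.095 m and height (world z) of box_empty below 0.006 m), for 0.1 s.
At the end, for the whole second after the job is handed in: Cover latched on the biscuit box: tabs out to within 3 mm of free with the seal held squeezed (at most 4.5 mm below the plate), underside 62 to 83 mm above the box's, centred within 4 mm, long sides parallel within 0.08 rad, flat within 0.05 rad; both boxes flat on the counter; all at rest (z of cover in the frame of box_biscuits between 0.062 and 0.083 m and z of seal_foot in the frame of cover above -0.0045 m and x of cover in the frame of box_biscuits between -0.004 and 0.004 m and y of cover in the frame of box_biscuits between -0.004 and 0.004 m and angle between the x axis of cover and the x axis of box_biscuits, either way round below 0.08 rad and angle between the z axis of cover and the z axis of box_biscuits, either way round below 0.05 rad and y of tab_left in the frame of cover above 0.026 m and y of tab_right in the frame of cover below -0.026 m and angle between each of box_empty, box_biscuits's own z axis and vertical below 0.05 rad and height (world z) of each of box_empty, box_biscuits below 0.004 m and linear speed of each of box_empty, box_biscuits, cover below 0.02 m/s); the robot touches nothing.
It fails at once if a box is lifted more than 12 mm off the counter (height (world z) of any of box_empty, box_biscuits above 0.012 m).
It fails at once if a box is shoved more than 40 mm or tipped more than 0.2 rad (distance of any of box_empty, box_biscuits from where it was at the start of the episode above 0.04 m or angle between any of box_empty, box_biscuits's own z axis and vertical above 0.2 rad).
It fails at once if a tab is squeezed with more than 60 N (contact force between the fingers and tab_left above 60 N or contact force between the fingers and tab_right above 60 N).
It fails at once if the cover is pressed on the biscuit box with more than 22 N (contact force between cover and box_biscuits above 22 N).
It fails at once if other crockery is shifted more than 30 mm or tipped over (distance of any of bowl, mug, ramekin, plates, spice_jar, pepper_mill from where it was at the start of the episode above 0.03 m or angle between any of bowl, mug, ramekin, plates, spice_jar, pepper_mill's own z axis and vertical above 0.4 rad).
It also fails if it takes over 53 s, if anything falls off the work surface, if the arm or the gripper's body presses on something with over 40 N, if the wrist force passes 120 N, or if a joint passes its speed limit or range.

## Working session

There is one attempt and no reset: what is moved stays moved. The work goes in short steps, Python scripts to look and compute and a tool call to move; the robot and the scene stay as the last step left them, time stands still between calls to the robot, and variables do not carry over. Pictures are saved under pics/ and viewed, and the job is handed in when it is done.

Besides the shell and the picture viewer there is one more tool, called after "Request:" as name(argument=value, ...) on one line, values as JSON. arm_command: Moves the arm, as the interface text tells. Its arguments: {"type":"object","properties":{"series":{"type":"array"},"newtons":{"type":"number"}},"required":["series"]}

```bash
mkdir -p pics
python3 - <<'E'
from workcell import bot
import cv2,numpy as np
s=bot.read_state();print(s)
for n in("side","top"):
    p,d=bot.read_camera(n);cv2.imwrite(f"pics/{n}0.png",p);np.save(f"pics/{n}0.npy",d);np.save(f"pics/{n}0c.npy",p)
    print(n,bot.camera_info(n))
print(bot.read_state()['time'],bot.finger_overhang)
E
```

```text
{'time': 0.0, 'q': array([ 1.20111827e+00,  2.64768894e-01,  1.60536614e+00,  1.78202578e-06,
        1.27367818e+00, -3.69532432e-02]), 'joint_vel': array([-0.00246298,  0.00084492,  0.00152164,  0.00028301, -0.00015487,
       -0.00060242]), 'joint_torque': array([-4.90290688e-05, -5.15085697e+01, -3.67324054e+01,  1.54083118e-04,
        1.25043519e-02,  6.13239550e-06]), 'tool_pos': array([0.2202609 , 0.63734216, 0.25195559]), 'tcp_rot': array([ 0.25940551,  1.55543025, -0.26283434]), 'wrist_force': array([-0.08243436,  0.52553825, -1.11422075]), 'torque': array([-0.01068436, -0.01524895, -0.00788664]), 'width': 1.001423899701277}
side {'K': array([[605.63478758,   0.        , 316.85803999],
       [  0.        , 605.63478758, 245.11886214],
       [  0.        ,   0.        ,   1.        ]]), 'extrinsics': array([[ 0.98137543, -0.13779173,  0.13384957,  0.39270956],
       [-0.19136706, -0.64045617,  0.74377049, -0.99530561],
       [-0.01676064, -0.75553248, -0.65489674,  0.94538368],
       [ 0.        ,  0.        ,  0.        ,  1.        ]])}
top {'K': array([[515.18623138,   0.        , 327.56763174],
       [  0.        , 515.18623138, 225.75457129],
       [  0.        ,   0.        ,   1.        ]]), 'extrinsics': array([[ 0.00932193, -0.9928052 ,  0.11937729,  0.40647929],
       [-0.9996048 , -0.00608575,  0.02744478, -0.02955567],
       [-0.02652082, -0.11958595, -0.99246957,  1.35711015],
       [ 0.        ,  0.        ,  0.        ,  1.        ]])}
0.1 0.022
```

View pics/side0.png

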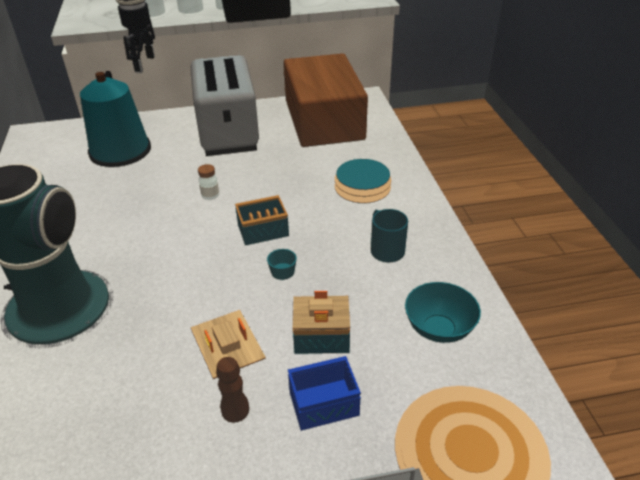

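View pics/top0.png

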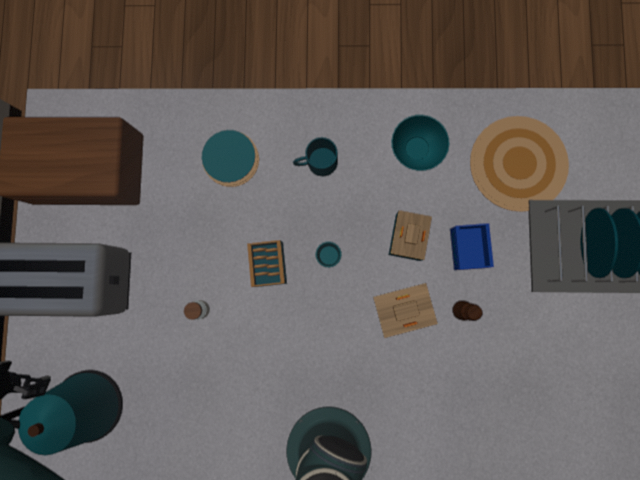

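```bash
cat > h.py <<'E'
import numpy as np,cv2
from workcell import bot
def cloud(n,d):
    I=bot.camera_info(n);K=I['K'];T=I['extrinsics']
    v,u=np.mgrid[:480,:640]
    P=np.stack([(u-K[0,2])/K[0,0]*d,(v-K[1,2])/K[1,1]*d,d],-1)
    W=P@T[:3,:3].T+T[:3,3]
    W[d==0]=np.nan
    return W
def proj(n,X):
    I=bot.camera_info(n);K=I['K'];T=np.linalg.inv(I['extrinsics'])
    X=np.atleast_2d(X);c=X@T[:3,:3].T+T[:3,3];p=c@K.T
    return p[:,:2]/p[:,2:]
E
python3 - <<'E'
from h import *
P={n:np.load(f"pics/{n}0c.npy") for n in("side","top")}
D={n:np.load(f"pics/{n}0.npy") for n in("side","top")}
W={n:cloud(n,D[n]) for n in P}
a=P['top'][195:305,235:445];cv2.imwrite("pics/topz.png",cv2.resize(a,None,fx=3.8,fy=3.8,interpolation=cv2.INTER_CUBIC))
b=P['side'][185:360,225:365];cv2.imwrite("pics/sidez.png",cv2.resize(b,None,fx=3.4,fy=3.4,interpolation=cv2.INTER_CUBIC))
for n,pts in {'top':[(411,234),(398,222),(424,245),(267,262),(249,262),(283,262),(329,253),(200,300)],'side':[(300,303),(345,315),(282,260),(262,225),(320,310)]}.items():
    for u,v in pts: print(n,u,v,W[n][v,u].round(4))
for n,r in {'top':[(200,270,380,440),(230,295,240,295)],'side':[(285,360,285,360),(190,250,230,295)]}.items():
    for (a,b,c,d) in r:
        w=W[n][a:b,c:d].reshape(-1,3);w=w[(w[:,2]>.01)&(w[:,2]<.13)]
        h,e=np.histogram(w[:,2],bins=np.arange(0,.13,.004));print(n,list(zip((e[:-1]*1000).round(),h)))
E
```

```text
top 411 234 [ 0.5387 -0.199   0.0994]
top 398 222 [ 0.5713 -0.1702  0.0747]
top 424 245 [ 0.5136 -0.2334  0.0797]
top 267 262 [0.4721 0.1663 0.0049]
top 249 262 [0.4687 0.2027 0.0668]
top 283 262 [0.4706 0.1199 0.0423]
top 329 253 [0.4972 0.0035 0.0024]
top 200 300 [0.3723 0.331  0.0376]
side 300 303 [ 0.5045 -0.1717  0.0753]
side 345 315 [ 0.5838 -0.2231  0.0775]
side 282 260 [0.4954 0.0308 0.0117]
side 262 225 [0.4632 0.1177 0.0516]
side 320 310 [ 0.5356 -0.2193  0.0983]
top [(np.float64(0.0), np.int64(0)), (np.float64(4.0), np.int64(0)), (np.float64(8.0), np.int64(7)), (np.float64(12.0), np.int64(5)), (np.float64(16.0), np.int64(4)), (np.float64(20.0), np.int64(11)), (np.float64(24.0), np.int64(9)), (np.float64(28.0), np.int64(13)), (np.float64(32.0), np.int64(10)), (np.float64(36.0), np.int64(10)), (np.float64(40.0), np.int64(12)), (np.float64(44.0), np.int64(11)), (np.float64(48.0), np.int64(14)), (np.float64(52.0), np.int64(11)), (np.float64(56.0), np.int64(17)), (np.float64(60.0), np.int64(3)), (np.float64(64.0), np.int64(7)), (np.float64(68.0), np.int64(20)), (np.float64(72.0
[... 3042 characters left out ...]
44.0), np.int64(140)), (np.float64(48.0), np.int64(120)), (np.float64(52.0), np.int64(129)), (np.float64(56.0), np.int64(105)), (np.float64(60.0), np.int64(128)), (np.float64(64.0), np.int64(256)), (np.float64(68.0), np.int64(54)), (np.float64(72.0), np.int64(0)), (np.float64(76.0), np.int64(0)), (np.float64(80.0), np.int64(0)), (np.float64(84.0), np.int64(0)), (np.float64(88.0), np.int64(0)), (np.float64(92.0), np.int64(0)), (np.float64(96.0), np.int64(0)), (np.float64(100.0), np.int64(0)), (np.float64(104.0), np.int64(0)), (np.float64(108.0), np.int64(0)), (np.float64(112.0), np.int64(0)), (np.float64(116.0), np.int64(0)), (np.float64(120.0), np.int64(0)), (np.float64(124.0), np.int64(0))]
```

```bash
ls pics
```

```text
side0.npy
side0.png
side0c.npy
sidez.png
top0.npy
top0.png
top0c.npy
topz.png
```

View pics/topz.png

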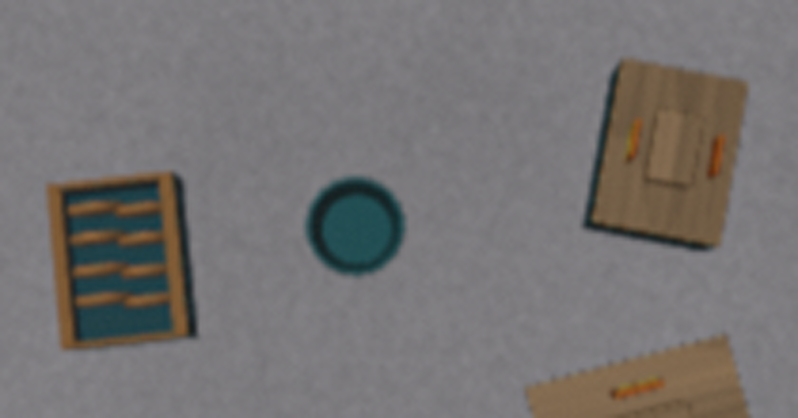

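View pics/sidez.png

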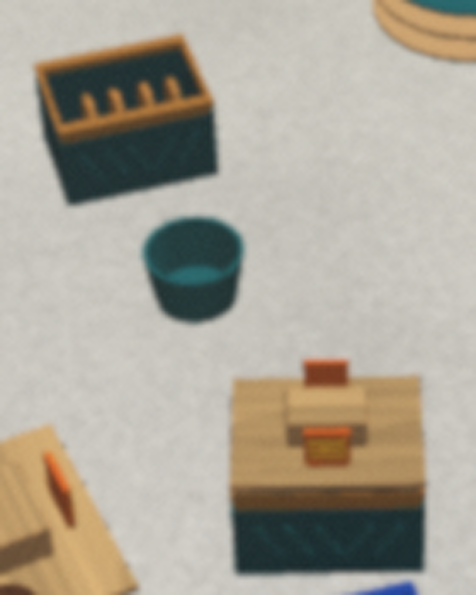

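```bash
cat > fit.py <<'E'
from h import *
from scipy.optimize import minimize
S=8
def boxpts(x,y,th,z0,z1,L=.110,B=.084):
    c,s=np.cos(th),np.sin(th)
    return np.array([[x+c*a*L/2-s*b*B/2,y+s*a*L/2+c*b*B/2,z] for z in(z0,z1) for a,b in((1,1),(1,-1),(-1,-1),(-1,1))])
def fill(n,pts,roi):
    a,b,c,d=roi;uv=(proj(n,pts)-[c,a]+.5)*S
    m=np.zeros(((b-a)*S,(d-c)*S),np.uint8)
    cv2.fillConvexPoly(m,cv2.convexHull(uv.astype(np.float32)).round().astype(np.int32),255)
    return cv2.resize(m,(d-c,b-a),interpolation=cv2.INTER_AREA).astype(float)/255
def fitmask(n,mask,roi,x0,z0,z1,L=.110,B=.084):
    f=lambda p:np.abs(fill(n,boxpts(x0[0]+p[0]/1000,x0[1]+p[1]/1000,x0[2]+p[2]/100,z0,z1,L,B),roi)-mask).sum()
    best=None
    for st in(4,2):
        p0=np.zeros(3) if best is None else best.x
        best=minimize(f,p0,method='Nelder-Mead',options=dict(initial_simplex=np.vstack([p0,p0+np.diag([st]*3)]),xatol=.02,fatol=.01))
    p=best.x;return np.array([x0[0]+p[0]/1000,x0[1]+p[1]/1000,x0[2]+p[2]/100]),best.fun,mask.sum()
E
cat > f1.py <<'E'
from fit import *
P={n:np.load(f"pics/{n}0c.npy") for n in("side","top")}
def tan(n,roi,hull=True):
    a,b,c,d=roi;im=P[n][a:b,c:d].astype(int)
    m=((im[...,2]-im[...,0])>18).astype(np.uint8)
    k,l,st,_=cv2.connectedComponentsWithStats(m);i=1+np.argmax(st[1:,4]);m=(l==i).astype(np.uint8)
    cs,_=cv2.findContours(m,0,2);o=np.zeros_like(m);cv2.drawContours(o,cs,-1,1,-1)
    return o.astype(float),m
r=(200,270,380,442);m,_=tan('top',r);print(m.sum(),fitmask('top',m,r,[.54,-.2,-.1],.0725,.0775))
cv2.imwrite("pics/m1.png",cv2.resize(m*255,None,fx=5,fy=5))
r=(228,298,238,296);m,_=tan('top',r)
for zt in(.062,.067,.072):
    print(zt,fitmask('top',m,r,[.47,.16,.05],zt-.005,zt))
r=(185,250,225,300);m,_=tan('side',r)
cv2.imwrite("pics/m2.png",cv2.resize(m*255,None,fx=5,fy=5))
for zt in(.062,.064,.066,.068,.070,.072):
    print(zt,fitmask('side',m,r,[.47,.16,.05],zt-.005,zt))
r=(285,360,285,360);m,_=tan('side',r)
cv2.imwrite("pics/m3.png",cv2.resize(m*255,None,fx=5,fy=5))
print(fitmask('side',m,r,[.54,-.2,-.1],.065,.0775))
E
python3 f1.py
```

```text
1526.0 (array([ 0.53999875, -0.20184231, -0.18643494]), np.float64(42.160784313725486), np.float64(1526.0))
0.062 (array([0.46727149, 0.16266032, 0.11239221]), np.float64(51.91372549019608), np.float64(1521.0))
0.067 (array([0.46735443, 0.16192169, 0.12036058]), np.float64(46.603921568627456), np.float64(1521.0))
0.072 (array([0.46699552, 0.16123803, 0.12192647]), np.float64(42.439215686274515), np.float64(1521.0))
0.062 (array([0.46683087, 0.16519421, 0.12056099]), np.float64(157.05098039215687), np.float64(1232.0))
0.064 (array([0.46754175, 0.16157797, 0.12575184]), np.float64(149.81176470588235), np.float64(1232.0))
0.066 (array([0.46622192, 0.16020396, 0.11053171]), np.float64(147.7843137254902), np.float64(1232.0))
0.068 (array([0.46683256, 0.15746826, 0.13094763]), np.float64(142.42352941176472), np.float64(1232.0))
0.07 (array([0.46672496, 0.15499378, 0.13864362]), np.float64(137.39999999999998), np.float64(1232.0))
0.072 (array([0.46620851, 0.15333566, 0.12775028]), np.float64(133.0313725490196), np.float64(1232.0))
(array([ 0.53915991, -0.2072121 , -0.19296951]), np.float64(316.6745098039215), np.float64(2398.0))[ WARN:0@1.419] global loadsave.cpp:1063 imwrite_ Unsupported depth image for selected encoder is fallbacked to CV_8U.
```

```bash
cat > ov.py <<'E'
from fit import *
def overlay(img,n,boxes,crop,f,name):
    a,b,c,d=crop;im=cv2.resize(img[a:b,c:d],None,fx=f,fy=f,interpolation=cv2.INTER_CUBIC)
    for (x,y,th,z0,z1,L,B,col) in boxes:
        uv=((proj(n,boxpts(x,y,th,z0,z1,L,B))-[c,a]+.5)*f).round().astype(int)
        for q in(uv[:4],uv[4:]): cv2.polylines(im,[q.reshape(-1,1,2).astype(np.int32)],True,col,1)
    cv2.imwrite(name,im)
E
python3 - <<'E'
from ov import *
P={n:np.load(f"pics/{n}0c.npy") for n in("side","top")}
C=(.540,-.2018,-.186);R=(.4672,.162,.12)
bx=[(*C,.0725,.0775,.11,.084,(0,255,0)),(*C,.0,.070,.11,.084,(255,0,255)),(*R,0,.066,.11,.084,(0,255,0)),(*R,.066,.066,.102,.066,(0,255,255)),
(*C,.0775,.0925,.046,.030,(255,0,0))]
overlay(P['side'],'side',bx,(185,360,225,365),3.4,"pics/ov1.png")
overlay(P['top'],'top',bx,(195,305,235,445),3.8,"pics/ov2.png")
E
```

```text
(no output)
```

View pics/ov1.png

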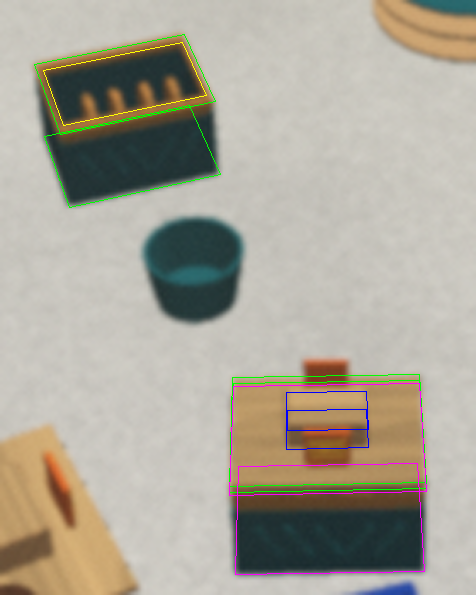

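View pics/ov2.png

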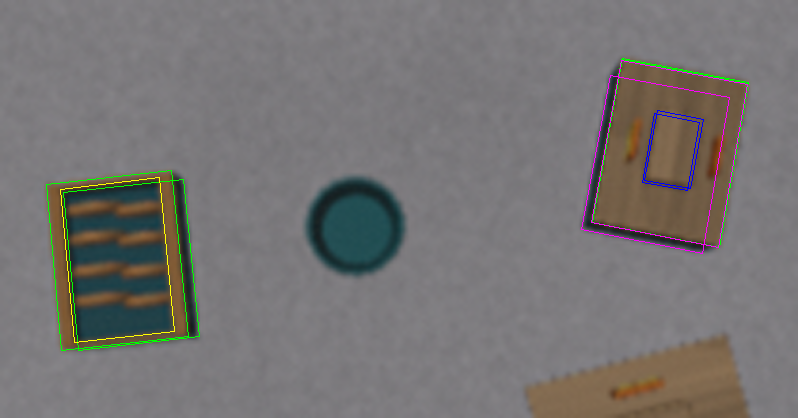

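Run:
```python
from h import *
D={n:np.load(f"pics/{n}0.npy") for n in("side","top")}
W={n:cloud(n,D[n]) for n in D}
for X in [(0,0,0),(0,0,.4),(.22,.637,.253),(.22,.637,.35)]: print(X,proj('side',X),proj('top',X))
for n,u,v in [('side',115,110),('side',100,75),('side',110,155),('side',135,50),('side',225,90),('side',15,175),('side',55,215),('side',230,370),('top',35,430),('top',90,400),('top',70,440),('top',330,420),('top',335,455),('top',60,270),('top',115,280),('top',25,470),('top',470,311)]: print(n,u,v,W[n][v,u].round(3))
w=W['side'][60:165,75:155].reshape(-1,3);print('kettle max z',np.nanmax(w[:,2]))
w=W['side'][55:155,190:260].reshape(-1,3);w=w[(w[:,1]<.7)];print('toaster',np.nanpercentile(w,[1,50,99],axis=0).round(3))
```

```text
(0, 0, 0) [[ 57.32662315 305.79645301]] [[328.62185863 450.06839903]]
(0, 0, 0.4) [[-11.62531665 145.84039008]] [[323.02796859 521.45722472]]
(0.22, 0.637, 0.253) [[143.6597576   61.51734743]] [[ 26.1698052  373.50099659]]
(0.22, 0.637, 0.35) [[136.07713807  26.06304874]] [[ -4.30632089 381.78519823]]
side 115 110 [0.127 0.561 0.158]
side 100 75 [0.103 0.614 0.237]
side 110 155 [0.086 0.541 0.034]
side 135 50 [0.211 0.573 0.313]
side 225 90 [0.426 0.558 0.184]
side 15 175 [0.023 0.    0.336]
side 55 215 [ 0.082 -0.055  0.277]
side 230 370 [ 0.357 -0.353  0.133]
top 35 430 [0.102 0.615 0.242]
top 90 400 [0.14  0.558 0.125]
top 70 440 [0.069 0.564 0.193]
top 330 420 [ 0.078 -0.003  0.021]
top 335 455 [ 0.084 -0.019  0.31 ]
top 60 270 [0.441 0.615 0.189]
top 115 280 [0.42  0.51  0.136]
top 25 470 [0.171 0.373 0.676]
top 470 311 [ 0.356 -0.328  0.14 ]
kettle max z 0.29153816846785985
toaster [[ 0.31   0.509 -0.003]
 [ 0.417  0.526  0.134]
 [ 0.504  0.694  0.189]]
```

```bash
cat > go.py <<'E'
from h import *
from scipy.spatial.transform import Rotation as R
def now():
    s=bot.read_state();return s,R.from_rotvec(s['tcp_rot'])
def target_rot(yaw):  # tool x down, tool y along cover +y or -y (nearest)
    s,r=now();c=[]
    for sg in(1,-1):
        y=sg*np.array([-np.sin(yaw),np.cos(yaw),0]);x=np.array([0,0,-1.]);c.append(R.from_matrix(np.stack([x,y,np.cross(x,y)],1)))
    return min(c,key=lambda q:(r.inv()*q).magnitude())
def plan(pos,yaw):
    s,r=now();q=target_rot(yaw)
    print('t',s['time'].__round__(2),'pos',s['tool_pos'].round(4),'F',s['wrist_force'].round(2),'T',s['torque'].round(3),'w',round(float(s['width']),4),'q6',s['q'].round(2))
    print('turn tool',(r.inv()*q).as_rotvec().round(4),'axes y',r.as_matrix()[:,1].round(4))
    d=np.array(pos)-s['tool_pos']
    print('world d',d.round(4),'shift cm now-frame',(r.inv().apply(d)*100).round(2),'target-frame',(q.inv().apply(d)*100).round(2))
E
python3 -c "
from go import *
plan((.54,-.2018,.25),-.186)"
```

```text
t 0.1 pos [0.2203 0.6374 0.2521] F [-0.01  0.21  0.22] T [-0.043  0.029 -0.01 ] w 1.001 q6 [ 1.2   0.26  1.61 -0.    1.27 -0.04]
turn tool [-0.1468 -0.0002  0.0021] axes y [ 0.3267  0.9451 -0.0021]
world d [ 0.3197 -0.8392 -0.0021] shift cm now-frame [  0.34 -68.87  57.63] target-frame [  0.21 -76.56  46.94]
```

Request:
arm_command(series=[[[-0.147,0,0,-4,0,0,1],[0,0,0,-4,0,0,1],[0,0,0,0,-4.2,2.6,1],[0,0,0,0,-4.2,2.6,1],[0,0,0,0,-4.2,2.6,1],[0,0,0,0,-4.2,2.6,1],[0,0,0,0,-4.2,2.6,1],[0,0,0,0,-4.2,2.6,1],[0,0,0,0,-4.2,2.6,1],[0,0,0,0,-4.2,2.6,1]]], newtons=20)

```text
time: 1.1
tool_pos: [0.3643, 0.2659, 0.3297]
tcp_rot: [0.123, 1.57, -0.141]
wrist_force: [1.5, -0.6, -0.2]
width: 0.999
```

```bash
python3 -c "
from go import *
plan((.54,-.2018,.25),-.186)"
```

```text
t 1.1 pos [0.3643 0.2659 0.3297] F [ 1.54 -0.64 -0.15] T [-0.002 -0.083 -0.009] w 0.9993 q6 [ 0.58 -0.2   1.95 -0.01  1.41 -0.82]
turn tool [ 0.0179 -0.0023  0.0116] axes y [ 0.1673  0.9858 -0.0116]
world d [ 0.1757 -0.4677 -0.0797] shift cm now-frame [  8.41 -43.08  25.17] target-frame [  7.97 -42.72  25.92]
```

Request:
arm_command(series=[[[0.018,0,0.01,0,-4.2,2.6,1],[0,0,0,0,-4.2,2.6,1],[0,0,0,0,-4.2,2.6,1],[0,0,0,0,-4.2,2.6,1],[0,0,0,0,-4.2,2.6,1],[0,0,0,0,-4.2,2.6,1],[0,0,0,0,-4.2,2.6,1],[0,0,0,0,-4.2,2.6,1],[0,0,0,3,-4.2,2.6,1],[0,0,0,3,-4.2,2.6,1]]])

```text
time: 2.1
tool_pos: [0.536, -0.191, 0.2804]
tcp_rot: [0.147, 1.559, -0.15]
wrist_force: [0.3, 0.9, -0.0]
width: 1.005
```

```bash
python3 -c "
from go import *
plan((.54,-.2018,.16),-.186)"
```

```text
t 2.1 pos [ 0.536  -0.191   0.2804] F [ 0.31  0.86 -0.03] T [ 0.052 -0.026 -0.019] w 1.0048 q6 [-0.39  0.04  1.81  0.    1.28 -1.77]
turn tool [-0.0028  0.0071  0.0012] axes y [ 0.1877  0.9822 -0.0012]
world d [ 0.004  -0.0108 -0.1204] shift cm now-frame [12.05 -0.97  0.51] target-frame [12.04 -0.98  0.6 ]
```

Request:
arm_command(series=[[[-0.003,0.007,0.001,4,-0.5,0.3,1],[0,0,0,4,-0.5,0.3,1],[0,0,0,4,0,0,1],[0,0,0,0,0,0,1],[0,0,0,0,0,0,1]]])

```text
time: 2.6
tool_pos: [0.5388, -0.209, 0.1518]
tcp_rot: [0.153, 1.572, -0.152]
wrist_force: [0.7, -0.7, 0.4]
width: 1.003
```

```bash
python3 -c "
from go import *
plan((.54,-.2018,.102),-.186)
for n in('top','side'):
    p,d=bot.read_camera(n);np.save(f'pics/{n}1c.npy',p);np.save(f'pics/{n}1.npy',d);
    c=(185,275,370,460) if n=='top' else (230,370,260,380)
    cv2.imwrite(f'pics/{n}1.png',cv2.resize(p[c[0]:c[1],c[2]:c[3]],None,fx=4,fy=4,interpolation=cv2.INTER_CUBIC))
"
```

```text
t 2.6 pos [ 0.5388 -0.209   0.1518] F [ 0.69 -0.72  0.43] T [ 0.011 -0.026 -0.004] w 1.0034 q6 [-0.41  0.17  1.91 -0.    1.06 -1.79]
turn tool [-0.0082 -0.0065  0.0002] axes y [ 1.929e-01  9.812e-01 -2.000e-04]
world d [ 0.0012  0.0072 -0.0498] shift cm now-frame [4.98 0.73 0.02] target-frame [ 4.98  0.73 -0.01]
```

View pics/side1.png

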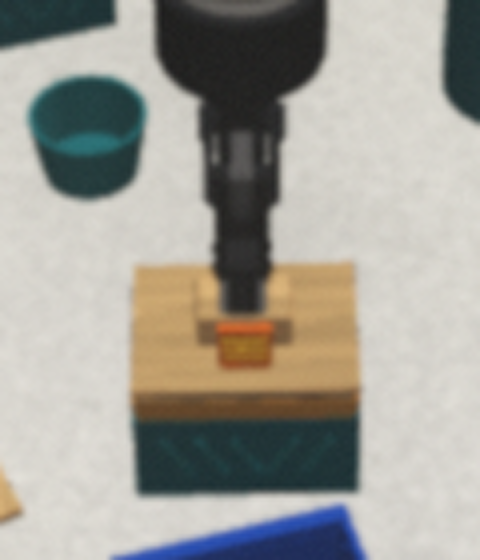

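Request:
arm_command(series=[[[-0.008,-0.006,0,1,0.7,0,1],[0,0,0,0,0,0,1],[0,0,0,0,0,0,1]]])

```text
time: 3.0
tool_pos: [0.5442, -0.202, 0.1483]
tcp_rot: [0.141, 1.555, -0.147]
wrist_force: [-1.0, 0.4, 0.2]
width: 1.003
```

```bash
python3 -c "
from go import *
plan((.54,-.2018,.102),-.186)"
```

```text
t 3.0 pos [ 0.5442 -0.202   0.1483] F [-1.    0.39  0.24] T [ 0.003 -0.008  0.02 ] w 1.0034 q6 [-0.4   0.17  1.92  0.    1.04 -1.79]
turn tool [0.0022 0.0117 0.0025] axes y [ 0.1827  0.9832 -0.0025]
world d [-0.0042  0.0002 -0.0463] shift cm now-frame [ 4.63 -0.05 -0.47] target-frame [ 4.63 -0.06 -0.42]
```

Request:
arm_command(series=[[[0,0,0,1,0,0,1],[0,0,0,0,0,0,1],[0,0,0,0,0,0,1]]])

```text
time: 3.3
tool_pos: [0.5456, -0.2021, 0.1397]
tcp_rot: [0.14, 1.551, -0.147]
wrist_force: [-0.6, 0.1, -0.3]
width: 0.999
```

```bash
python3 -c "
from go import *
plan((.54,-.2018,.102),-.186)
print(bot.read_state()['tool_pos'],bot.read_state()['tool_pos'])
bot.read_camera('top')
plan((.54,-.2018,.102),-.186)"
```

```text
t 3.3 pos [ 0.5456 -0.2021  0.1397] F [-0.63  0.07 -0.32] T [-0.017 -0.007  0.001] w 0.9992 q6 [-0.4   0.18  1.93 -0.    1.02 -1.79]
turn tool [0.0031 0.0154 0.0034] axes y [ 0.1819  0.9833 -0.0034]
world d [-0.0056  0.0003 -0.0377] shift cm now-frame [ 3.76 -0.06 -0.61] target-frame [ 3.77 -0.08 -0.55]
[ 0.54557349 -0.20206787  0.1397147 ] [ 0.54557349 -0.20206787  0.1397147 ]
t 3.35 pos [ 0.5453 -0.2019  0.1395] F [-0.67  0.05 -0.1 ] T [0.011 0.032 0.081] w 0.9991 q6 [-0.4   0.18  1.93 -0.    1.02 -1.79]
turn tool [0.0031 0.0147 0.0032] axes y [ 0.1819  0.9833 -0.0032]
world d [-0.0053  0.0001 -0.0375] shift cm now-frame [ 3.74 -0.07 -0.58] target-frame [ 3.75 -0.08 -0.52]
```

Request:
arm_command(series=[[[0.003,0.015,0.003,1,-0.1,-0.5,1],[0,0,0,0.6,0,0,1],[0,0,0,0,0,0,1]]])

```text
time: 3.65
tool_pos: [0.5397, -0.2023, 0.1219]
tcp_rot: [0.147, 1.568, -0.146]
wrist_force: [0.1, -0.1, 0.5]
width: 0.997
```

```bash
python3 -c "
from go import *
plan((.54,-.2018,.102),-.186)"
```

```text
t 3.65 pos [ 0.5397 -0.2023  0.1219] F [ 0.1  -0.05  0.48] T [-0.02   0.049 -0.018] w 0.9975 q6 [-0.4   0.2   1.94 -0.    1.   -1.79]
turn tool [-0.0004 -0.0019 -0.    ] axes y [0.1853 0.9827 0.    ]
world d [ 0.0003  0.0005 -0.0199] shift cm now-frame [1.99 0.05 0.02] target-frame [1.99 0.05 0.02]
```

Request:
arm_command(series=[[[0,0,0,0.9,0.05,0,1],[0,0,0,0.8,0,0,1],[0,0,0,0,0,0,1]]])

```text
time: 3.95
tool_pos: [0.5393, -0.2017, 0.1026]
tcp_rot: [0.147, 1.569, -0.146]
wrist_force: [-0.1, 0.9, 0.2]
width: 1.003
```

```bash
python3 -c "
from go import *
plan((.54,-.2018,.102),-.186)
for n in('top','side'):
    p,d=bot.read_camera(n)
    c=(185,275,370,460) if n=='top' else (230,370,260,380)
    cv2.imwrite(f'pics/{n}2.png',cv2.resize(p[c[0]:c[1],c[2]:c[3]],None,fx=4,fy=4,interpolation=cv2.INTER_CUBIC))
"
```

```text
t 3.95 pos [ 0.5393 -0.2017  0.1026] F [-0.07  0.89  0.19] T [-0.024  0.042 -0.011] w 1.0026 q6 [-0.4   0.22  1.96 -0.    0.97 -1.78]
turn tool [-0.0008 -0.0033 -0.0003] axes y [1.857e-01 9.826e-01 3.000e-04]
world d [ 0.0007 -0.0001 -0.0006] shift cm now-frame [0.06 0.   0.08] target-frame [0.06 0.   0.08]
```

View pics/side2.png

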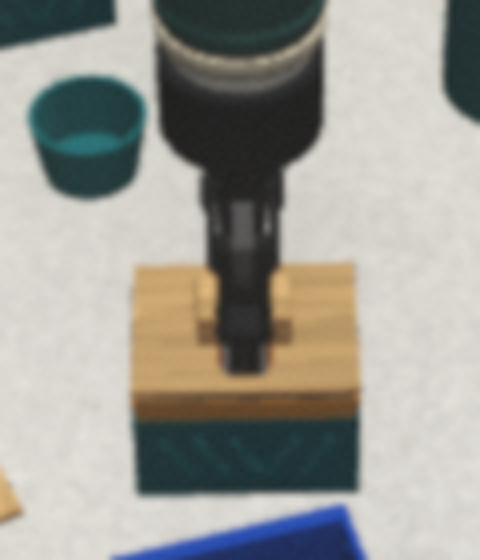

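Request:
arm_command(series=[[[0.0,-0.003,0,0,0,0.07,0.75],[0,0,0,0,0,0,0.72],[0,0,0,0,0,0,0.68],[0,0,0,0,0,0,0.64],[0,0,0,0,0,0,0.6],[0,0,0,0,0,0,0.56]]], newtons=22)

```text
time: 4.65
tool_pos: [0.5411, -0.203, 0.1065]
tcp_rot: [0.145, 1.563, -0.148]
wrist_force: [-2.5, 0.1, 4.2]
width: 0.565
```

```bash
python3 -c "
from go import *
plan((.54,-.2018,.102),-.186)"
```

```text
t 4.65 pos [ 0.5411 -0.203   0.1065] F [-2.47  0.11  4.23] T [ 0.028  0.451 -0.004] w 0.5651 q6 [-0.4   0.21  1.95 -0.    0.97 -1.79]
turn tool [-0.0004  0.0029  0.0016] axes y [ 0.1853  0.9827 -0.0016]
world d [-0.0011  0.0012 -0.0045] shift cm now-frame [ 0.44  0.1  -0.13] target-frame [ 0.45  0.1  -0.13]
```

```bash
python3 -c "
from go import *
for n in('top','side'):
    p,d=bot.read_camera(n)
    c=(185,275,370,460) if n=='top' else (260,350,280,370)
    cv2.imwrite(f'pics/{n}3.png',cv2.resize(p[c[0]:c[1],c[2]:c[3]],None,fx=6,fy=6,interpolation=cv2.INTER_CUBIC))
    if n=='side':
        W=cloud(n,d)
        for v in range(290,330,2): print(v,W[v,318:328:3].round(3).tolist())
"
```

```text
290 [[0.533, -0.22, 0.153], [0.531, -0.257, 0.191], [0.543, -0.225, 0.156], [0.548, -0.228, 0.158]]
292 [[0.531, -0.228, 0.156], [0.53, -0.263, 0.191], [0.535, -0.266, 0.193], [0.54, -0.265, 0.191]]
294 [[0.525, -0.262, 0.186], [0.529, -0.266, 0.189], [0.534, -0.27, 0.193], [0.54, -0.269, 0.19]]
296 [[0.524, -0.266, 0.185], [0.529, -0.268, 0.187], [0.534, -0.27, 0.188], [0.539, -0.271, 0.188]]
298 [[0.525, -0.262, 0.176], [0.529, -0.27, 0.183], [0.534, -0.27, 0.183], [0.539, -0.271, 0.183]]
300 [[0.523, -0.269, 0.179], [0.529, -0.269, 0.178], [0.534, -0.268, 0.175], [0.539, -0.272, 0.178]]
302 [[0.524, -0.266, 0.171], [0.529, -0.264, 0.168], [0.534, -0.267, 0.169], [0.539, -0.269, 0.17]]
304 [[0.524, -0.264, 0.164], [0.529, -0.266, 0.164], [0.535, -0.263, 0.16], [0.54, -0.265, 0.161]]
306 [[0.524, -0.264, 0.159], [0.531, -0.253, 0.145], [0.537, -0.254, 0.145], [0.54, -0.266, 0.157]]
308 [[0.526, -0.254, 0.142], [0.531, -0.257, 0.144], [0.536, -0.26, 0.146], [0.541, -0.261, 0.147]]
310 [[0.525, -0.256, 0.14], [0.531, -0.257, 0.139], [0.536, -0.257, 0.138], [0.541, -0.262, 0.142]]
312 
[... 195 characters left out ...]

316 [[0.528, -0.241, 0.106], [0.534, -0.235, 0.099], [0.539, -0.242, 0.105], [0.546, -0.235, 0.096]]
318 [[0.528, -0.238, 0.097], [0.533, -0.242, 0.101], [0.539, -0.242, 0.1], [0.546, -0.234, 0.089]]
320 [[0.53, -0.226, 0.078], [0.536, -0.226, 0.078], [0.542, -0.225, 0.075], [0.547, -0.229, 0.078]]
322 [[0.529, -0.232, 0.08], [0.535, -0.229, 0.075], [0.541, -0.231, 0.076], [0.546, -0.234, 0.078]]
324 [[0.528, -0.235, 0.077], [0.534, -0.237, 0.079], [0.54, -0.237, 0.077], [0.545, -0.24, 0.079]]
326 [[0.527, -0.242, 0.08], [0.533, -0.241, 0.077], [0.539, -0.241, 0.077], [0.544, -0.242, 0.076]]
328 [[0.527, -0.243, 0.075], [0.532, -0.244, 0.075], [0.538, -0.244, 0.074], [0.543, -0.246, 0.075]]
```

View pics/side3.png

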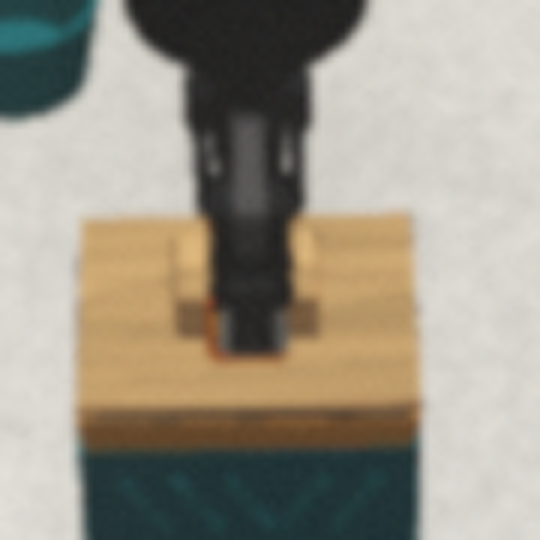

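Request:
arm_command(series=[[[0,0.003,0,0,0.1,-0.1,0.7],[0,0,0,0,0,0,0.74],[0,0,0,0.4,0,0,0.74],[0,0,0,0.3,0,0,0.74]]])

```text
time: 5.15
tool_pos: [0.5413, -0.2014, 0.0983]
tcp_rot: [0.146, 1.564, -0.147]
wrist_force: [0.3, 0.8, 0.4]
width: 0.741
```

```bash
python3 -c "
from go import *
plan((.54,-.2018,.098),-.186)"
```

```text
t 5.15 pos [ 0.5413 -0.2014  0.0983] F [0.27 0.76 0.4 ] T [-0.03   0.045  0.017] w 0.7409 q6 [-0.4   0.22  1.96 -0.    0.96 -1.78]
turn tool [-0.0007  0.0024  0.001 ] axes y [ 0.1856  0.9826 -0.001 ]
world d [-0.0013 -0.0004 -0.0003] shift cm now-frame [ 0.03 -0.06 -0.13] target-frame [ 0.03 -0.06 -0.13]
```

Request:
arm_command(series=[[[0,0.002,0.001,0,-0.05,-0.1,0.68],[0,0,0,0,0,0,0.62],[0,0,0,0,0,0,0.56],[0,0,0,0,0,0,0.5],[0,0,0,0,0,0,0.45],[0,0,0,0,0,0,0.4]]], newtons=25)

```text
time: 5.75
tool_pos: [0.5395, -0.2024, 0.099]
tcp_rot: [0.146, 1.567, -0.147]
wrist_force: [-1.8, -0.1, 3.9]
width: 0.507
```

```bash
python3 -c "
from go import *
plan((.54,-.2018,.1),-.186)
for n in('side',):
    p,d=bot.read_camera(n)
    c=(185,275,370,460) if n=='top' else (260,350,280,370)
    cv2.imwrite(f'pics/{n}4.png',cv2.resize(p[c[0]:c[1],c[2]:c[3]],None,fx=6,fy=6,interpolation=cv2.INTER_CUBIC))
plan((.54,-.2018,.1),-.186)
"
```

```text
t 5.75 pos [ 0.5395 -0.2024  0.099 ] F [-1.79 -0.06  3.86] T [0.095 0.339 0.024] w 0.5065 q6 [-0.4   0.22  1.96 -0.    0.96 -1.79]
turn tool [-0.0007 -0.0016  0.0005] axes y [ 1.856e-01  9.826e-01 -5.000e-04]
world d [0.0005 0.0006 0.001 ] shift cm now-frame [-0.1   0.07  0.03] target-frame [-0.1   0.07  0.03]
t 5.8 pos [ 0.5396 -0.2025  0.099 ] F [-2.16 -1.18  4.17] T [0.092 0.36  0.024] w 0.5092 q6 [-0.4   0.22  1.96 -0.    0.96 -1.79]
turn tool [-0.0007 -0.0015  0.0006] axes y [ 1.856e-01  9.826e-01 -6.000e-04]
world d [0.0004 0.0007 0.001 ] shift cm now-frame [-0.1   0.07  0.03] target-frame [-0.1   0.07  0.03]
```

View pics/side4.png

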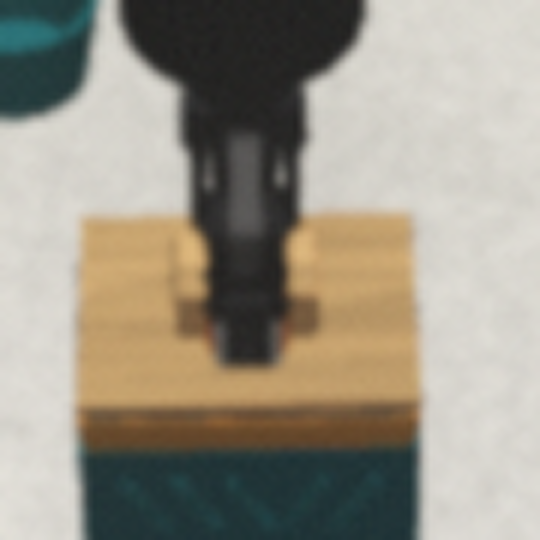

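Request:
arm_command(series=[[[0,0,0,0,0,0,0.35],[0,0,0,-0.3,0,0,0.35],[0,0,0,-0.3,0,0,0.35],[0,0,0,-0.5,0,0,0.35],[0,0,0,-0.5,0,0,0.35]]], newtons=28)

```text
time: 6.3
tool_pos: [0.5386, -0.2014, 0.1134]
tcp_rot: [0.148, 1.57, -0.146]
wrist_force: [0.0, -0.8, -2.3]
width: 0.506
```

```bash
python3 -c "
from go import *
plan((.54,-.2018,.1),-.186)
for n in('side',):
    p,d=bot.read_camera(n)
    c=(185,275,370,460) if n=='top' else (260,360,270,370)
    cv2.imwrite(f'pics/{n}5.png',cv2.resize(p[c[0]:c[1],c[2]:c[3]],None,fx=6,fy=6,interpolation=cv2.INTER_CUBIC))
"
```

```text
t 6.3 pos [ 0.5386 -0.2014  0.1134] F [ 0.04 -0.8  -2.25] T [ 0.019 -0.024 -0.019] w 0.506 q6 [-0.4   0.21  1.95 -0.    0.99 -1.79]
turn tool [-0.0007 -0.0041 -0.0008] axes y [1.856e-01 9.826e-01 8.000e-04]
world d [ 0.0014 -0.0004 -0.0134] shift cm now-frame [ 1.33 -0.02  0.15] target-frame [ 1.34 -0.02  0.15]
```

View pics/side5.png

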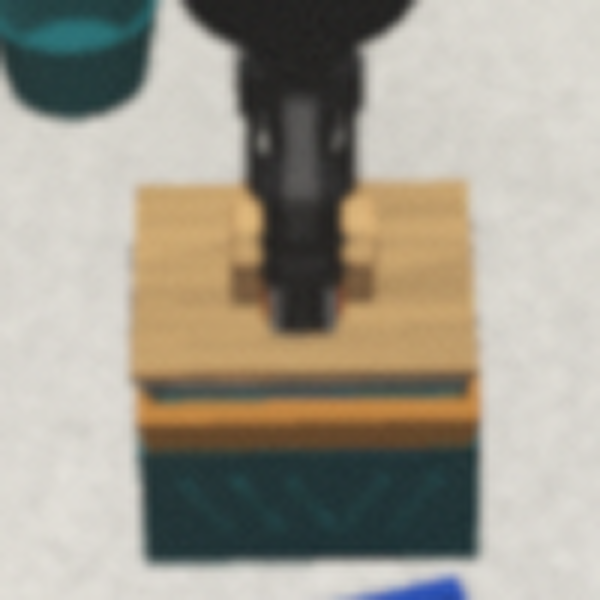

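Request:
arm_command(series=[[[0,0,0,-1,0,0,0.35],[0,0,0,-1.5,0,0,0.35],[0,0,0,-2,0,0,0.35],[0,0,0,-2,0,0,0.35],[0,0,0,-1.5,0,0,0.35],[0,0,0,-1,0,0,0.35],[0,0,0,0,0,0,0.35],[0,0,0,0,0,0,0.35]]])

```text
time: 7.15
tool_pos: [0.5401, -0.2016, 0.214]
tcp_rot: [0.146, 1.565, -0.146]
wrist_force: [-0.3, 0.4, -2.2]
width: 0.505
```

```bash
python3 -c "
from go import *
plan((.4672,.162,.2),.12)
for n in('top','side'):
    p,d=bot.read_camera(n);np.save(f'pics/{n}6c.npy',p)
    cv2.imwrite(f'pics/{n}6.png',p)
"
```

```text
t 7.15 pos [ 0.5401 -0.2016  0.214 ] F [-0.35  0.41 -2.19] T [-0.013  0.029 -0.025] w 0.5048 q6 [-0.4   0.11  1.86  0.    1.17 -1.79]
turn tool [-3.065e-01  1.000e-03  1.000e-04] axes y [1.855e-01 9.827e-01 1.000e-04]
world d [-0.0729  0.3636 -0.014 ] shift cm now-frame [  1.39  34.38 -13.9 ] target-frame [ 1.4  36.97 -2.88]
```

View pics/side6.png

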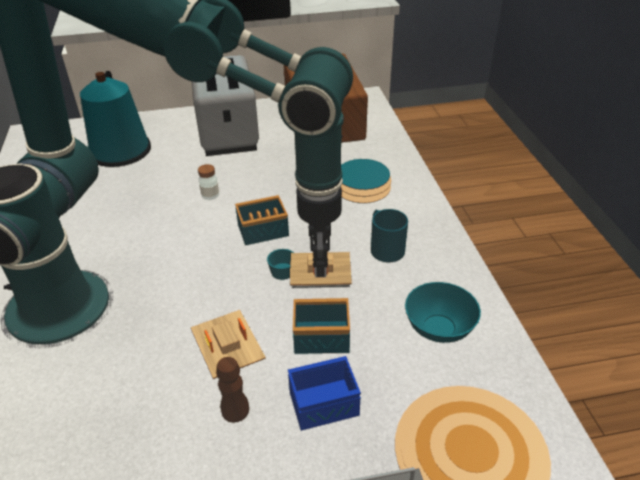

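View pics/top6.png

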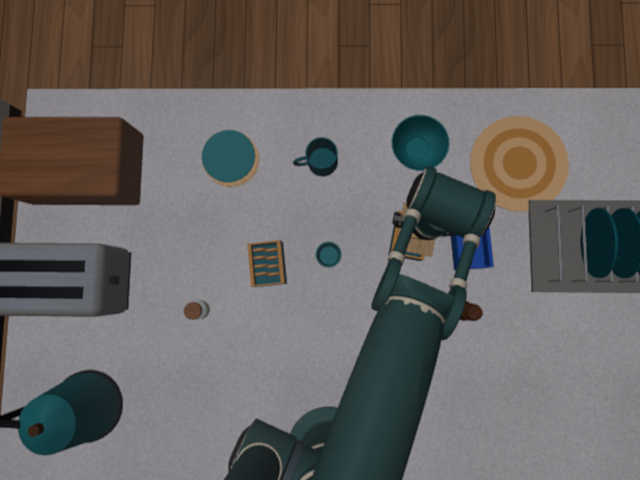

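Run:
```python
from ov import *
p=np.load("pics/side6c.npy")
C=(.5402,-.2016,-.186);R=(.4672,.162,.12);E=(.540,-.2018,-.186)
bx=[(*C,.1875,.1925,.11,.084,(0,255,0)),(*E,.070,.070,.11,.084,(255,0,255)),(*E,.070,.070,.102,.066,(255,0,255)),(*R,.066,.066,.11,.084,(0,255,0)),(*R,.066,.066,.102,.066,(255,0,255))]
overlay(p,'side',bx,(190,360,225,365),3.5,"pics/ov6.png")
overlay(p,'side',bx[:1],(240,300,280,362),9,"pics/ov6b.png")
overlay(p,'side',bx,(290,360,285,360),8,"pics/ov6c.png")
overlay(p,'side',bx,(190,250,225,300),8,"pics/ov6d.png")
```

```text
(no output)
```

View pics/ov6b.png

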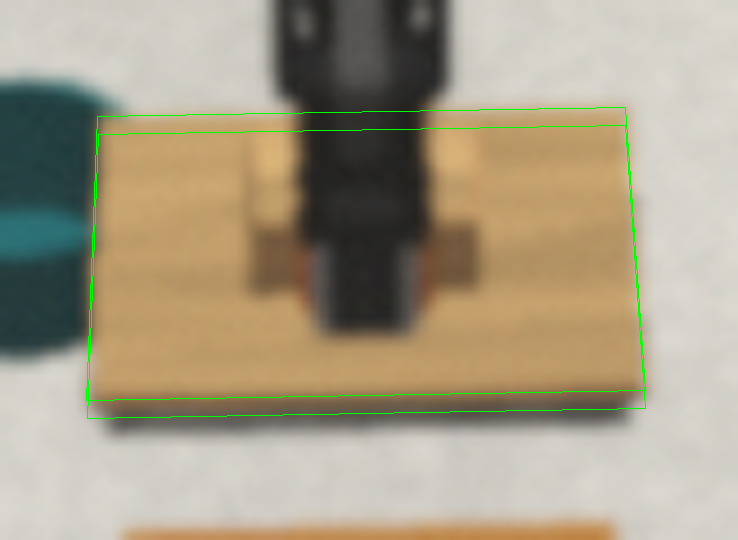

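View pics/ov6c.png

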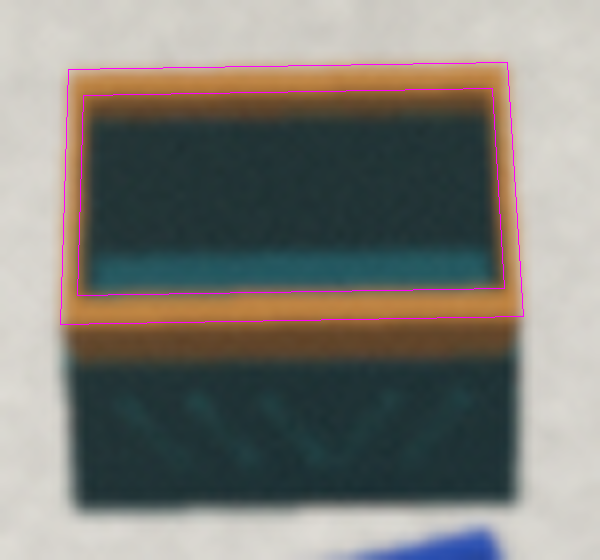

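View pics/ov6d.png

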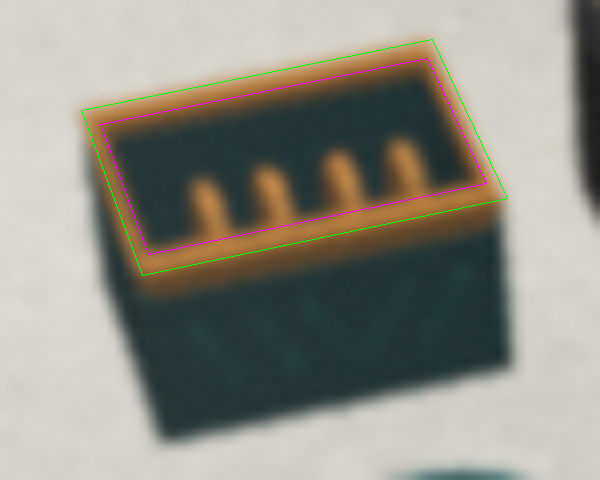

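Request:
arm_command(series=[[[-0.05,0,0,0,0.5,0,0.35],[-0.08,0,0,0,1.5,0,0.35],[-0.08,0,0,0,2.5,0,0.35],[-0.08,0,0,0,3,0,0.35],[0,0,0,0,3.5,0,0.35],[0,0,0,0,3.5,0,0.35],[0,0,0,0,3.5,0,0.35],[0,0,0,0,3.5,0,0.35],[0,0,0,0,3.5,0,0.35],[0,0,0,0,3,0,0.35]]])

```text
time: 8.25
tool_pos: [0.513, 0.0833, 0.2013]
tcp_rot: [-0.082, 1.589, 0.087]
wrist_force: [1.0, 0.2, -1.8]
width: 0.505
```

```bash
python3 -c "
from go import *
plan((.467,.162,.16),.12)"
```

```text
t 8.25 pos [0.513  0.0833 0.2013] F [ 0.97  0.16 -1.85] T [-0.015 -0.067 -0.034] w 0.5047 q6 [ 0.11  0.02  1.98  0.01  1.16 -1.57]
turn tool [-0.0128 -0.0198 -0.0047] axes y [-0.107   0.9942  0.0045]
world d [-0.046   0.0787 -0.0413] shift cm now-frame [ 4.24  8.29 -3.65] target-frame [ 4.13  8.36 -3.63]
```

Request:
arm_command(series=[[[-0.012,-0.015,-0.004,0,3,-1,0.35],[0,0,0,0,2,-1,0.35],[0,0,0,0,1,-0.5,0.35],[0,0,0,0.5,0.3,-0.3,0.35],[0,0,0,0,0,0,0.35],[0,0,0,0,0,0,0.35]]])

```text
time: 8.85
tool_pos: [0.4733, 0.1469, 0.1909]
tcp_rot: [-0.099, 1.582, 0.097]
wrist_force: [0.5, -0.4, -1.9]
width: 0.51
```

```bash
python3 -c "
from go import *
plan((.467,.162,.16),.12)"
```

```text
t 8.85 pos [0.4733 0.1469 0.1909] F [ 0.5  -0.38 -1.85] T [ 0.028 -0.024 -0.001] w 0.5097 q6 [ 0.25 -0.02  2.04  0.    1.13 -1.45]
turn tool [ 0.0048 -0.0131  0.0004] axes y [-1.245e-01  9.922e-01 -4.000e-04]
world d [-0.0063  0.0151 -0.0309] shift cm now-frame [ 3.1   1.58 -0.4 ] target-frame [ 3.09  1.57 -0.45]
```

Request:
arm_command(series=[[[0.004,-0.013,0,0.5,0.8,-0.2,0.35],[0,0,0,0.5,0.5,-0.2,0.35],[0,0,0,0.3,0.2,0,0.35],[0,0,0,0,0,0,0.35],[0,0,0,0,0,0,0.35]]])

```text
time: 9.35
tool_pos: [0.4681, 0.1602, 0.1764]
tcp_rot: [-0.092, 1.568, 0.091]
wrist_force: [-0.5, 1.0, -1.8]
width: 0.508
```

```bash
python3 -c "
from go import *
plan((.467,.162,.13),.12)"
```

```text
t 9.35 pos [0.4681 0.1602 0.1764] F [-0.51  1.02 -1.79] T [-0.04  -0.004 -0.006] w 0.5076 q6 [ 0.28 -0.02  2.06 -0.    1.09 -1.41]
turn tool [-0.0035  0.0007  0.0011] axes y [-0.1163  0.9932 -0.0011]
world d [-0.0011  0.0018 -0.0464] shift cm now-frame [ 4.64  0.2  -0.09] target-frame [ 4.64  0.19 -0.09]
```

Request:
arm_command(series=[[[-0.003,0,0.001,1,0.1,-0.1,0.35],[0,0,0,1.5,0.1,0,0.35],[0,0,0,1.5,0,0,0.35],[0,0,0,0.8,0,0,0.35],[0,0,0,0,0,0,0.35],[0,0,0,0,0,0,0.35]]])

```text
time: 9.95
tool_pos: [0.4676, 0.162, 0.1259]
tcp_rot: [-0.094, 1.567, 0.094]
wrist_force: [0.5, -0.4, -1.6]
width: 0.503
```

```bash
python3 -c "
from ov import *
from go import *
plan((.467,.162,.112),.12)
s,r=now();y=r.as_matrix()[:,1];yaw=np.arctan2(-y[0],y[1])
x,yy,z=s['tool_pos'];C=(x,yy,yaw)
R_=(.4672,.162,.12)
for n,c in(('top',(225,300,232,302)),('side',(175,250,220,305))):
    p,d=bot.read_camera(n)
    bx=[(*C,z-.0265,z-.0215,.11,.084,(0,255,0)),(*R_,.066,.066,.11,.084,(255,0,255))]
    overlay(p,n,bx,c,8,f'pics/{n}7.png')
    a,b,e,f=c;cv2.imwrite(f'pics/{n}7p.png',cv2.resize(p[a:b,e:f],None,fx=8,fy=8,interpolation=cv2.INTER_CUBIC))
"
```

```text
t 9.95 pos [0.4676 0.162  0.1259] F [ 0.5  -0.41 -1.56] T [ 0.006 -0.019 -0.006] w 0.5029 q6 [ 0.28  0.04  2.11 -0.    0.99 -1.41]
turn tool [-0.0003  0.0022 -0.0002] axes y [-1.194e-01  9.928e-01  2.000e-04]
world d [-0.0006 -0.     -0.0139] shift cm now-frame [ 1.39  0.   -0.07] target-frame [ 1.39  0.   -0.06]
```

View pics/side7.png

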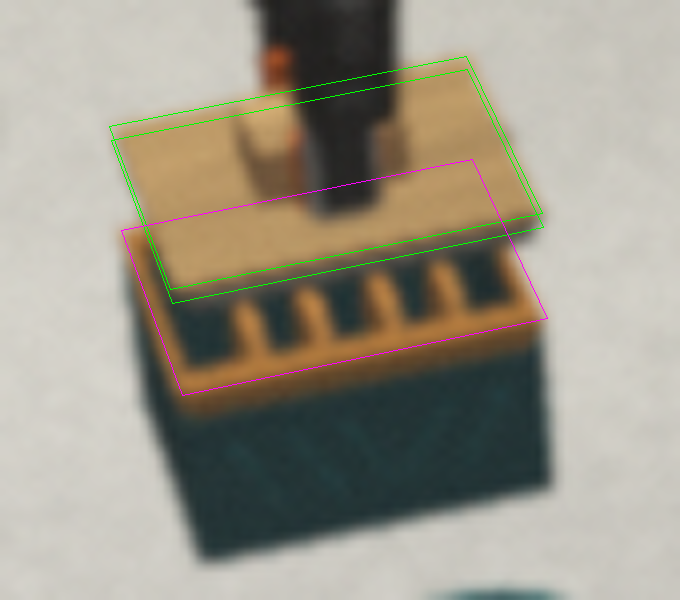

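View pics/top7.png

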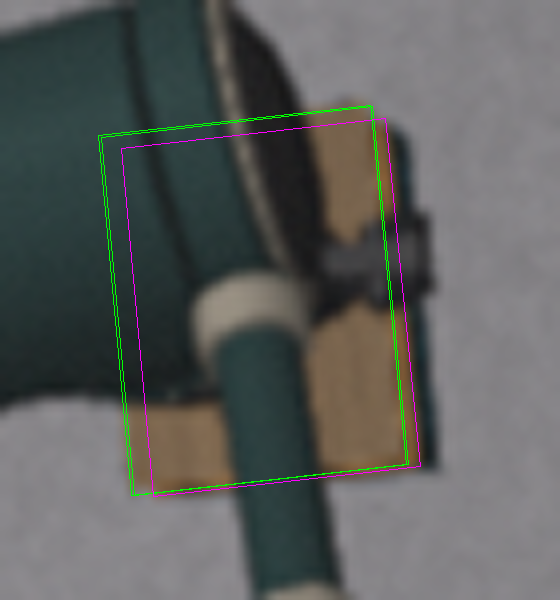

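Request:
arm_command(series=[[[0,0.002,0,0.5,0.05,-0.06,0.35],[0,0,0,0.4,0,0,0.35],[0,0,0,0.3,0,0,0.35],[0,0,0,0.2,0,0,0.35],[0,0,0,0,0,0,0.35]]])

```text
time: 10.55
tool_pos: [0.4687, 0.163, 0.1131]
tcp_rot: [-0.093, 1.564, 0.095]
wrist_force: [0.0, -0.4, -2.0]
width: 0.509
```

```bash
python3 -c "
from go import *
plan((.467,.162,.1),.12)"
```

```text
t 10.55 pos [0.4687 0.163  0.1131] F [ 0.02 -0.38 -1.99] T [ 0.005 -0.026  0.002] w 0.5086 q6 [ 0.28  0.06  2.12  0.    0.96 -1.41]
turn tool [-0.0003  0.0046 -0.001 ] axes y [-0.1194  0.9928  0.001 ]
world d [-0.0017 -0.001  -0.0131] shift cm now-frame [ 1.31 -0.08 -0.19] target-frame [ 1.31 -0.08 -0.18]
```

Request:
arm_command(series=[[[0,0.004,-0.001,0.3,-0.05,-0.18,0.35],[0,0,0,0.2,0,0,0.35],[0,0,0,0,0,0,0.35]]])

```text
time: 10.85
tool_pos: [0.4669, 0.1623, 0.1077]
tcp_rot: [-0.094, 1.568, 0.094]
wrist_force: [-0.5, 0.0, -1.6]
width: 0.507
```

```bash
python3 -c "
from go import *
plan((.467,.1623,.1),.12)"
```

```text
t 10.85 pos [0.4669 0.1623 0.1077] F [-0.5   0.   -1.61] T [-0.001  0.033 -0.012] w 0.5066 q6 [ 0.28  0.06  2.12 -0.    0.95 -1.41]
turn tool [-0.0003  0.0003  0.0001] axes y [-1.194e-01  9.928e-01 -1.000e-04]
world d [ 0.0001  0.     -0.0077] shift cm now-frame [0.77 0.   0.01] target-frame [0.77 0.   0.01]
```

Request:
arm_command(series=[[[0,0,0,0.2,0,0,0.35],[0,0,0,0.2,0,0,0.35]]])

```text
time: 11.05
tool_pos: [0.4671, 0.1623, 0.1037]
tcp_rot: [-0.094, 1.568, 0.094]
wrist_force: [0.7, -0.3, -1.6]
width: 0.509
```

```bash
python3 -c "
from go import *
plan((.467,.1623,.1),.12)"
```

```text
t 11.05 pos [0.4671 0.1623 0.1037] F [ 0.67 -0.3  -1.64] T [ 0.015  0.004 -0.038] w 0.5094 q6 [ 0.28  0.07  2.13 -0.    0.94 -1.41]
turn tool [-0.0002  0.0009  0.    ] axes y [-0.1195  0.9928 -0.    ]
world d [-0.0001 -0.     -0.0037] shift cm now-frame [ 0.37 -0.   -0.01] target-frame [ 0.37 -0.   -0.01]
```

Request:
arm_command(series=[[[0,0,0,0.15,0,0,0.35],[0,0,0,0.15,0,0,0.35]]])

```text
time: 11.25
tool_pos: [0.4671, 0.1624, 0.1004]
tcp_rot: [-0.094, 1.568, 0.094]
wrist_force: [-0.3, 0.2, -1.9]
width: 0.505
```

```bash
python3 -c "
from go import *
plan((.467,.1623,.1),.12)"
```

```text
t 11.25 pos [0.4671 0.1624 0.1004] F [-0.28  0.18 -1.9 ] T [-0.042 -0.017 -0.048] w 0.5049 q6 [ 0.28  0.07  2.13 -0.    0.94 -1.41]
turn tool [-0.0003  0.001   0.    ] axes y [-0.1194  0.9928 -0.    ]
world d [-0.0001 -0.0001 -0.0004] shift cm now-frame [ 0.04 -0.   -0.01] target-frame [ 0.04 -0.   -0.01]
```

Request:
arm_command(series=[[[0,0,0,0.1,0,0,0.35],[0,0,0,0.1,0,0,0.35]]])

```text
time: 11.45
tool_pos: [0.4672, 0.1623, 0.0983]
tcp_rot: [-0.094, 1.568, 0.094]
wrist_force: [-0.3, -0.9, 0.1]
width: 0.506
```

```bash
python3 -c "
from go import *
plan((.467,.1623,.1),.12)"
```

```text
t 11.45 pos [0.4672 0.1623 0.0983] F [-0.31 -0.94  0.06] T [0.048 0.152 0.044] w 0.5063 q6 [ 0.28  0.08  2.13 -0.    0.93 -1.41]
turn tool [-0.0004  0.0008 -0.    ] axes y [-0.1194  0.9929  0.    ]
world d [-0.0002 -0.      0.0017] shift cm now-frame [-0.17 -0.   -0.02] target-frame [-0.17 -0.   -0.02]
```

Request:
arm_command(series=[[[0,0,0,0.1,0,0,0.35],[0,0,0,0.1,0,0,0.35]]])

```text
time: 11.65
tool_pos: [0.4672, 0.1624, 0.0968]
tcp_rot: [-0.094, 1.568, 0.094]
wrist_force: [-0.7, 0.1, 3.0]
width: 0.511
```

```bash
python3 -c "
from go import *
plan((.467,.1623,.1),.12)"
```

```text
t 11.65 pos [0.4672 0.1624 0.0968] F [-0.73  0.13  3.01] T [0.013 0.368 0.006] w 0.5111 q6 [ 0.28  0.08  2.13 -0.    0.93 -1.41]
turn tool [-0.0004  0.0007 -0.    ] axes y [-0.1193  0.9929  0.    ]
world d [-0.0002 -0.0001  0.0032] shift cm now-frame [-0.32 -0.   -0.02] target-frame [-0.32 -0.   -0.02]
```

```bash
python3 -c "
from ov import *
from go import *
s,r=now();y=r.as_matrix()[:,1];yaw=np.arctan2(-y[0],y[1])
x,yy,z=s['tool_pos'];C=(x,yy,yaw)
n,c='side',(175,250,220,305)
p,d=bot.read_camera(n)
bx=[(*C,z-.0265,z-.0215,.11,.084,(0,255,0))]
overlay(p,n,bx,c,9,f'pics/{n}8.png')
"
```

```text
(no output)
```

View pics/side8.png

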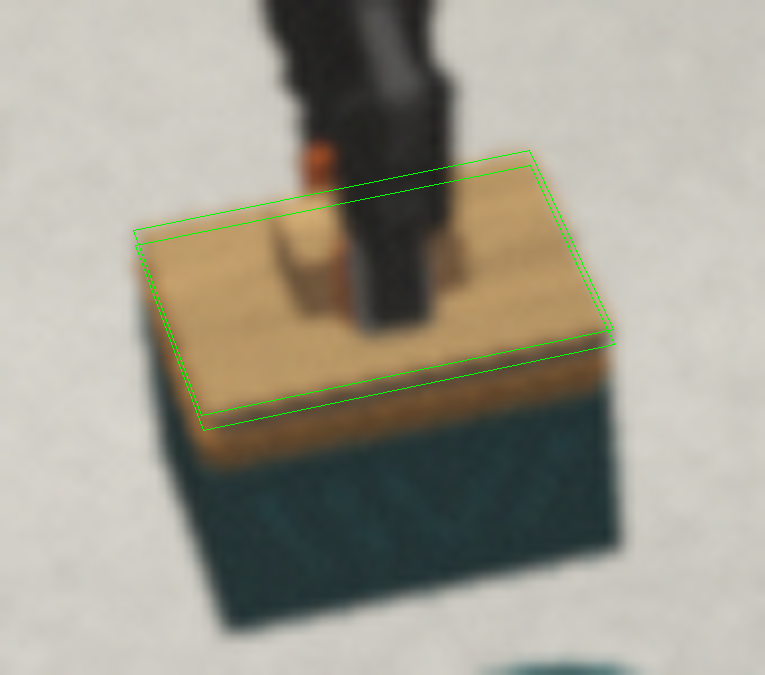

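Request:
arm_command(series=[[[0,0,0,0.12,0,0,0.35],[0,0,0,0.12,0,0,0.35]]])

```text
time: 11.9
tool_pos: [0.4673, 0.1624, 0.0949]
tcp_rot: [-0.094, 1.568, 0.094]
wrist_force: [-2.3, -0.4, 3.4]
width: 0.506
```

```bash
python3 -c "
from go import *
plan((.467,.1623,.1),.12)"
```

```text
t 11.9 pos [0.4673 0.1624 0.0949] F [-2.32 -0.41  3.4 ] T [-0.083  0.516 -0.006] w 0.5061 q6 [ 0.28  0.08  2.13 -0.    0.93 -1.41]
turn tool [-0.0004  0.0008 -0.0001] axes y [-1.193e-01  9.929e-01  1.000e-04]
world d [-0.0003 -0.0001  0.0051] shift cm now-frame [-0.51 -0.01 -0.03] target-frame [-0.51 -0.01 -0.03]
```

Request:
arm_command(series=[[[0,0,0,0.12,0,0,0.35],[0,0,0,0.12,0,0,0.35]]])

```text
time: 12.1
tool_pos: [0.4673, 0.1624, 0.093]
tcp_rot: [-0.094, 1.568, 0.094]
wrist_force: [-2.5, -0.3, 6.7]
width: 0.505
```

```bash
python3 -c "
from go import *
plan((.467,.1623,.1),.12)"
```

```text
t 12.1 pos [0.4673 0.1624 0.093 ] F [-2.48 -0.34  6.69] T [-0.044  0.584 -0.02 ] w 0.5052 q6 [ 0.28  0.09  2.13 -0.    0.92 -1.41]
turn tool [-0.0004  0.0007 -0.    ] axes y [-0.1193  0.9929  0.    ]
world d [-0.0003 -0.0001  0.007 ] shift cm now-frame [-0.7  -0.   -0.03] target-frame [-0.7  -0.   -0.03]
```

Request:
arm_command(series=[[[0,0,0,0.1,0,0,0.35]]])

```text
time: 12.2
tool_pos: [0.4674, 0.1624, 0.0924]
tcp_rot: [-0.094, 1.568, 0.094]
wrist_force: [-4.3, -2.7, 10.8]
width: 0.506
```

```bash
python3 -c "
from go import *
plan((.467,.1623,.1),.12)"
```

```text
t 12.2 pos [0.4674 0.1624 0.0924] F [-4.33 -2.75 10.84] T [0.028 0.789 0.017] w 0.5065 q6 [ 0.28  0.09  2.13 -0.    0.92 -1.41]
turn tool [-0.0004  0.0007 -0.    ] axes y [-0.1194  0.9929  0.    ]
world d [-0.0004 -0.0001  0.0076] shift cm now-frame [-0.76 -0.01 -0.04] target-frame [-0.76 -0.01 -0.04]
```

Request:
arm_command(series=[[[0,0,0,0.08,0,0,0.55],[0,0,0,0.12,0,0,0.59],[0,0,0,0.12,0,0,0.62]]])

```text
time: 12.5
tool_pos: [0.4674, 0.1627, 0.0906]
tcp_rot: [-0.094, 1.568, 0.094]
wrist_force: [-4.5, -1.1, 11.2]
width: 0.621
```

```bash
python3 -c "
from go import *
plan((.467,.1623,.1),.12)"
```

```text
t 12.5 pos [0.4674 0.1627 0.0906] F [-4.45 -1.08 11.23] T [-0.265  0.836  0.036] w 0.621 q6 [ 0.28  0.09  2.14  0.    0.92 -1.41]
turn tool [-0.0005  0.0004 -0.0004] axes y [-1.192e-01  9.929e-01  4.000e-04]
world d [-0.0004 -0.0004  0.0094] shift cm now-frame [-0.94 -0.03 -0.05] target-frame [-0.94 -0.03 -0.05]
```

Request:
arm_command(series=[[[0,0,0,0.06,0,0,0.65],[0,0,0,0.05,0,0,0.69],[0,0,0,0,0,0,0.76],[0,0,0,0,0,0,0.85]]])

```text
time: 12.9
tool_pos: [0.4686, 0.163, 0.0903]
tcp_rot: [-0.093, 1.565, 0.095]
wrist_force: [0.1, -0.5, -0.2]
width: 0.853
```

```bash
python3 -c "
from ov import *
from go import *
plan((.467,.1623,.1),.12)
n,c='side',(175,250,220,305)
p,d=bot.read_camera(n)
R_=(.4672,.162,.12)
overlay(p,n,[(*R_,.0685,.0735,.11,.084,(0,255,0))],c,9,f'pics/{n}9.png')
"
```

```text
t 12.9 pos [0.4686 0.163  0.0903] F [ 0.15 -0.52 -0.18] T [ 0.038 -0.004 -0.025] w 0.8529 q6 [ 0.28  0.09  2.14 -0.    0.91 -1.41]
turn tool [-0.0002  0.0034 -0.0005] axes y [-1.195e-01  9.928e-01  5.000e-04]
world d [-0.0016 -0.0007  0.0097] shift cm now-frame [-0.97 -0.05 -0.17] target-frame [-0.97 -0.05 -0.17]
```

View pics/side9.png

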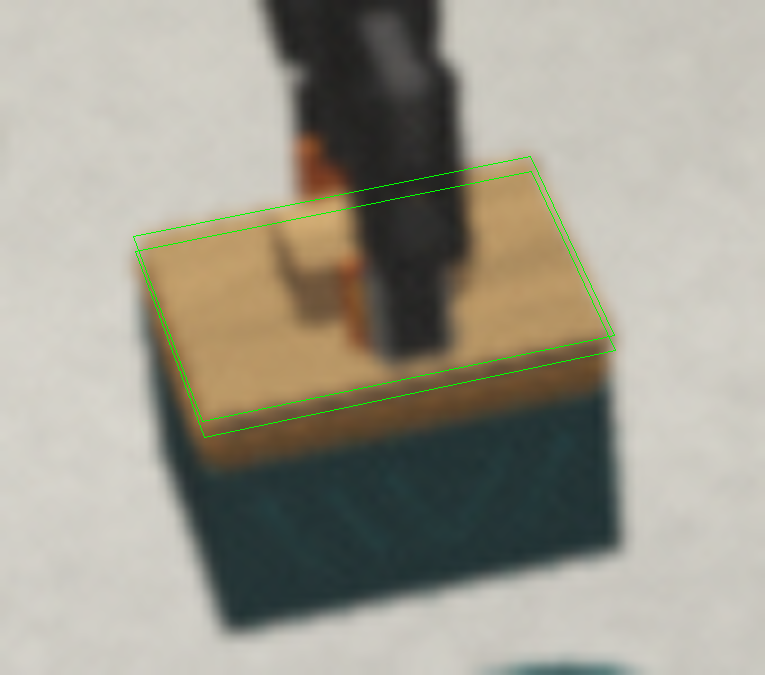

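Request:
arm_command(series=[[[0,0,0,0,0,0,1],[0,0,0,0,0,0,1],[0,0,0,-0.5,0,0,1],[0,0,0,-1,0,0,1],[0,0,0,-2,0,0,1],[0,0,0,-3,0,0,1],[0,0,0,-4,0,0,1],[0,0,0,-4,0,0,1]]])

```text
time: 13.75
tool_pos: [0.4634, 0.1614, 0.2349]
tcp_rot: [-0.096, 1.58, 0.092]
wrist_force: [1.4, 0.7, 0.7]
width: 0.997
```

Request:
arm_command(series=[[[0,0,0,-3,-4,0,1],[0,0,0,0,-4,0,1],[0,0,0,0,-4,0,1],[0,0,0,0,-4,0,1],[0,0,0,0,-4,0,1],[0,0,0,0,-4,0,1],[0,0,0,0,-2,0,1],[0,0,0,0,0,0,1],[0,0,0,0,0,0,1]]])

```text
time: 14.65
tool_pos: [0.502, -0.1034, 0.2864]
tcp_rot: [-0.099, 1.548, 0.094]
wrist_force: [1.0, 0.4, -0.0]
width: 1.001
```

```bash
cat > chk.py <<'E'
from ov import *
from go import *
import sys
k=sys.argv[1]
s=bot.read_state();print(s['time'],s['tool_pos'],s['wrist_force'])
R_=(.4672,.162,.12)
for n,c in(('top',(225,300,232,302)),('side',(175,250,220,305))):
    p,d=bot.read_camera(n);np.save(f'pics/{n}{k}c.npy',p);cv2.imwrite(f'pics/{n}{k}f.png',p)
    a,b,e,f=c;cv2.imwrite(f'pics/{n}{k}.png',cv2.resize(p[a:b,e:f],None,fx=8,fy=8,interpolation=cv2.INTER_CUBIC))
    W=cloud(n,d)
    th=.12;w=W[a:b,e:f].reshape(-1,3);q=w[:,:2]-[.4672,.162];lx=q@[np.cos(th),np.sin(th)];ly=q@[-np.sin(th),np.cos(th)]
    m=(abs(lx)<.048)&(abs(ly)<.035)&(abs(lx)>.028)
    pl=w[m];A=np.c_[lx[m],ly[m],np.ones(m.sum())];co=np.linalg.lstsq(A,pl[:,2],rcond=None)[0];print(n,'plate top z median',np.nanmedian(pl[:,2]),'plane',co.round(4))
    C=(.54,-.2018,-.186)
E
python3 chk.py 10
```

```text
14.65 [ 0.50201509 -0.10335934  0.28638144] [ 1.03635971  0.4116691  -0.04633143]
top plate top z median 0.07541282616797496 plane [ 0.0031 -0.0045  0.0753]
side plate top z median 0.07374665212839232 plane [ 0.0027 -0.0024  0.0737]
```

View pics/side10.png

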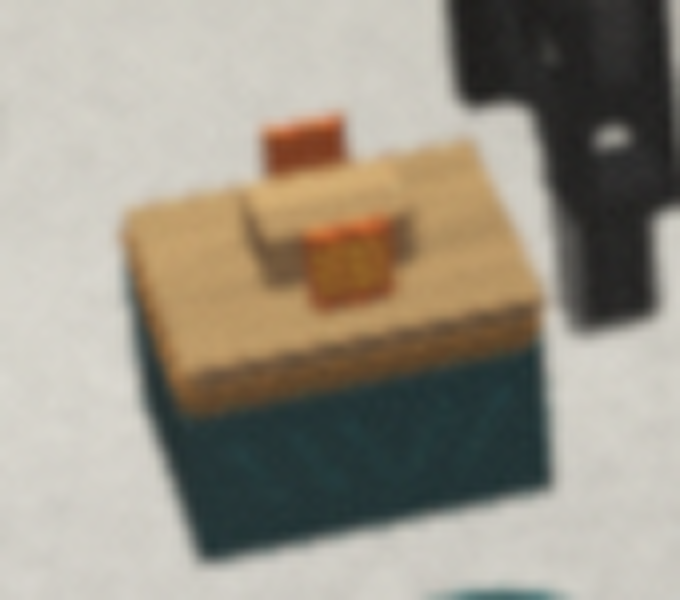

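View pics/top10f.png

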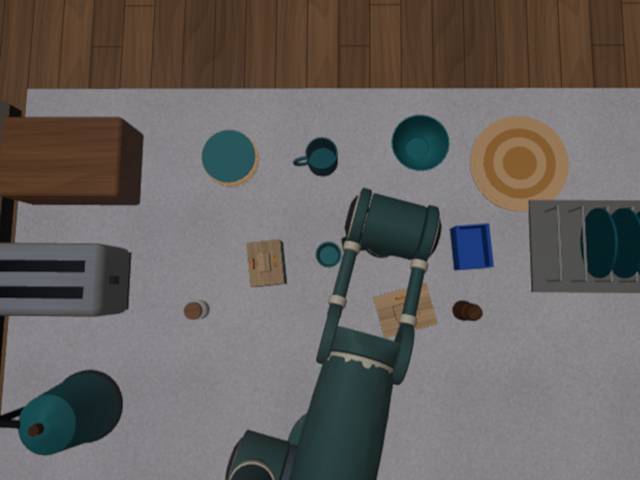

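Run:
```python
from ov import *
p=np.load('pics/side10c.npy');x,y,th=.4672,.1622,.12
z=.0685;n=np.array([-np.sin(th),np.cos(th)])
bx=[(x,y,th,z,z+.005,.11,.084,(0,255,0))]
for sg in(1,-1):
    for yo,col in((.029,(255,0,0)),(.022,(0,255,255))):
        c=np.array([x,y])+sg*yo*n;bx.append((c[0],c[1],th,z+.007,z+.033,.026,.0002,col))
overlay(p,'side',bx,(175,250,225,305),9,'pics/ov10.png')
r=(228,298,238,296);pt=np.load('pics/top10c.npy');a,b,c,d=r;im=pt[a:b,c:d].astype(int)
m=((im[...,2]-im[...,0])>18).astype(np.uint8);k,l,st,_=cv2.connectedComponentsWithStats(m);m=(l==1+np.argmax(st[1:,4])).astype(np.uint8)
cs,_=cv2.findContours(m,0,2);o=np.zeros_like(m);cv2.drawContours(o,cs,-1,1,-1)
print(fitmask('top',o.astype(float),r,[.467,.162,.12],.0685,.0735))
```

```text
(array([0.46771912, 0.16211645, 0.12024406]), np.float64(55.95686274509804), np.float64(1549.0))
```

View pics/ov10.png

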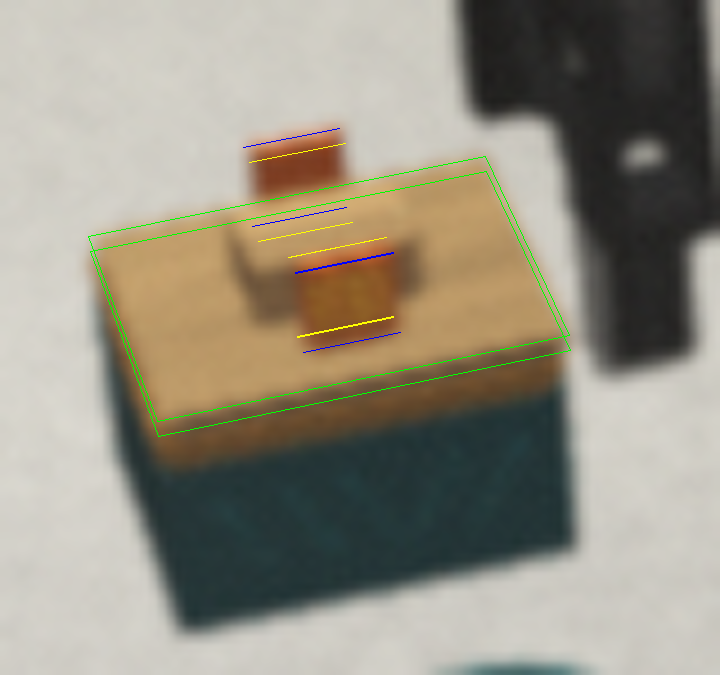

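```bash
python3 -c "
from workcell import bot
print(bot.finish_job())"
```

```text
the job is handed in; nothing more can be done
None
```

I lifted the cover off the empty box with its tabs squeezed at 28 N and fitted it on the biscuit box. I felt the seal touch with the rim at about 66 mm and pressed to the stop with about 13 N. I let the tabs out under that load, then withdrew the arm. The job went in at about 15 s and reported no verdict.

**Last checks:**
- **Height:** the plate top reads 73.7 mm in the side camera. The latched height for a 66 mm rim is 73.5 mm. The top camera reads 75.4 mm, but it had already read about 1.5 mm high on the cover earlier.
- **Fit:** the cover is within about 1 mm of the box's centre, with its long side parallel (0.120 rad against 0.12) and tilted by less than 0.01 rad.
- **Tabs:** both line up with their free positions in the side picture.
- **Empty box:** it looked undisturbed in the side view after the lift. The arm hid it in the last top view, so I did not re-measure it at the end.
- **Other crockery:** it looks unmoved in the last top view.

The tabs were first gripped near their tops, so I opened the fingers, went about 8 mm lower and squeezed again before lifting.

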